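# Put a battery pack away in a chest with a folding lid stay

## Task

Put the small yellow-and-black battery pack away in the blue tool chest. Raise the lid until its folding stay locks and let go of it, set the pack gently upright on the mat in the large bay, then push the stay's red elbow pad to break the joint and lower the lid in hand until it is fully shut. Do not force the lid against the stay (its clamped bracket must not slip), do not let the lid slam, and leave everything else on the bench alone.

Things in the scene. Friction and masses are not known exactly. Their poses are not given: they have to be found in the camera images.
- chest: blue steel tool chest, fixed to the bench, 200 (x) x 280 (y) x 110 mm high, walls 5, open on top under the lid. Origin: centre of its underside; x points from its front (latch side, nearest the robot) to the hinge side, y to its left. A divider (75 high) at y = -62 parts the narrow stay bay (right, -y) from the large bay (y -58 to +135, x -95 to +95)
- bay (a point): point on top of the black rubber mat in the large bay, at mid-width, 35 mm in front of the bay's centre; the mat top is 45 above the bench, 65 below the rim; axes as the chest's
- lid (a joint): lid angle, rad: 0 shut, growing as it opens. Lid 200 x 280 x 8 mm, 0.5 to 0.7 kg, hinged on the chest's far rim. The stay stops it dead and locks somewhere between 1.27 and 1.52, differently each time (adjustable bracket). The hinge is stiff: the lid stays where it is left above about 1.0 rad and falls shut when left below about 0.7
- lid_grip (a point): middle of the lid's black bar handle: round, 10 mm thick, 110 long, parallel to the hinge (y), in the lid's plane 38 in front of its front edge (finger gap 33), 238 from the hinge line and 4 above the lid's underside. Axes turn with the lid: x from front edge to hinge, z out of the top. The bar can turn in a grip. About 20 N up or down against the straight or locked stay slips the bracket
- lid_hinge (a point): middle of the hinge line, 100 mm behind the chest's centre, 110 above the bench; axes as the lid's
- stay_elbow (a joint): turn of the elbow of the two-link steel stay (links 79 mm) inside the chest's right side, rad: near 0 with the lid shut, 2.12 with links in line, 2.32 at its stop, locked over centre (a light spring snaps it there once the lid is raised fully). Pushed back under about 1.5 it is broken and stays so, the lid still up
- elbow_pad (a point): centre of the red round pad at the stay's elbow: a cylinder 16 mm thick, 44 long, axis (y) parallel to the hinge, centred 40 inside the chest's right outer face. Locked, it is about 20 to 35 above the rim and 80 to 100 in front of the hinge. Pushing it down and toward the hinge (away from the robot) by 25 to 35 breaks the joint for good, with about 3 to 6 N
- stay_bracket (a point): the stay's lower pivot on its dark clamped bracket, in a slotted track on the inside of the chest's right wall, 80 mm above the bench; it must not slip by more than 3 mm
- pack: battery pack, 76 long (x) x 48 wide (y) x 42 high, black below and yellow above, with a black rail 56 x 26 x 10 on top (52 in all), about 0.42 kg. Origin: centre of its underside, z up
- tape_measure: orange round tape measure, about 70 across, 30 high, lying flat; origin under its centre. Leave alone
- meter: red handheld multimeter, 130 x 70 x 35, lying on its back; origin under its centre. Leave alone
- drill: yellow and black cordless drill standing on its own battery, about 210 high; origin under the centre of its battery. Leave alone
- mug: white mug, 80 across, 95 high; origin under its centre. Leave alone
- screwdriver: orange-handled screwdriver, 200 long along x; origin under its middle. Leave alone
- wrench: steel wrench, 200 long along x; origin under its middle. Leave alone
Mind the look-alikes: they are no part of the job. There is more than one size of the pack; the one meant has the size given above.

How it is judged (in metres and radians):
On the way, in this order (a step that is already met when the one before it is completed fails the run):
1. the lid is up, the stay is locked over centre and the lid has been let go (value of joint stay_elbow above 2.22 rad and contact force between the fingers and lid below 0.1 N), for 0.2 s.
2. the pack stands upright, let go and at rest, on the mat in the large bay, the stay still locked (value of joint stay_elbow above 2.22 rad and x of pack in the frame of chest between -0.085 and 0.085 m and y of pack in the frame of chest between -0.055 and 0.13 m and z of pack in the frame of chest between 0.035 and 0.055 m and angle between pack's own z axis and vertical below 0.2 rad and contact force between the fingers and pack below 0.1 N and linear speed of pack below 0.05 m/s), for 0.1 s.
3. the stay's elbow is broken (folded back) with the lid still up (value of joint stay_elbow below 1.95 rad and value of joint lid above 0.5 rad), for 0.05 s.
At the end, for the whole second after the job is handed in: the lid is fully shut (within 0.03 rad) and at rest, and the pack stands upright (within 0.2 rad) and at rest on the mat in the large bay (value of joint lid below 0.03 rad and velocity of joint lid above -0.05 rad/s and x of pack in the frame of chest between -0.085 and 0.085 m and y of pack in the frame of chest between -0.055 and 0.13 m and z of pack in the frame of chest between 0.035 and 0.055 m and angle between pack's own z axis and vertical below 0.2 rad and linear speed of pack below 0.05 m/s); the robot touches nothing.
It fails at once if the stay's bracket is forced: it slips by more than 3 mm (distance of stay_bracket from where it was at the start of the episode above 0.003 m).
It fails at once if the lid slams: it shuts faster than 2 rad/s over its last 0.3 rad (value of joint lid below 0.3 rad and velocity of joint lid below -2 rad/s).
It fails at once if the pack is dropped or thrown: faster than 0.5 m/s while the fingers do not touch it (contact force between the fingers and pack below 0.1 N and linear speed of pack above 0.5 m/s).
It fails at once if another thing on the bench is moved by more than 20 mm (distance of any of tape_measure, meter, drill, mug, screwdriver, wrench from where it was at the start of the episode above 0.02 m).
It also fails if it takes over 72 s, if anything falls off the work surface, if the arm or the gripper's body presses on something with over 40 N, if the wrist force passes 120 N, or if a joint passes its speed limit or range.

## Robot

A 6-joint arm with a two-finger parallel gripper is mounted at the origin on the work surface. World frame = base frame: x ahead of the robot, y to its left, z up, the work surface at z = 0. Lengths are in mm, angles in rad, forces in N, time in s.
With the tool pointing down it reaches from about 275 to 875 mm from the base axis. Payload 12.5 kg.
Tool frame: the origin (TCP) lies at the very end of the fingers, on their centre line; the grasp point (between the pads) lies 19 mm behind it; z points along the fingers, y is the line along which they close (so a half turn about z gives the same grasp; the last joint's range is limited). The gripper opens to 85 mm and grips with 20 to 120 N. Pads are 22 mm wide; open, the fingers measure 114 mm over their backs; the gripper's body (76 mm by 85 mm) begins 54 mm behind the grasp point. The pads swing forward as they close: fully open they stand 13 mm farther back than shut.
Start: joints at [1.245, 0.351, 1.652, -0, 1.139, -0.085], TCP at [131.132, 534.124, 231.29] pointing down, gripper open.
Joint ranges: [-2.75, 2.75], [-0.79, 2.1], [0.01, 2.65], [-1.57, 4.71], [0.07, 3.14], [-2.87, 2.87]. Speed limits (rad/s): [2.22, 2.22, 2.79, 3.14, 3.14, 3.14].

## Interface

Orientations are given as a unit quaternion [w, x, y, z].
In Python, from plant import manip, cams, ticket gives the robot as it stands.
- The arm moves only by the shell command python3 -m jog 'ROWS' [OPENING] [FORCE]. ROWS is JSON, a list that holds one entry, the list of rows, each a list of 4 numbers: the shift along the tool's x, y, z in units of 40 mm (1.0 is 40 mm), then the turn about the tool's z in units of 6 degrees (1.0 is 6 degrees). A call has 1 to 5 rows; each row is the pose to reach, as a shift and turn from the pose commanded when the call began, along the tool's axes at that moment; what a row does not reach only later rows make up. A row lasts 1/12 s, in which the tool goes at most 41.7 mm and 7.16 degrees, less where a joint would pass 70% of its speed; a pose out of reach is approached as far as the arm can. A call with a gripper value outside its range is refused whole. OPENING is the finger opening in mm, from 0 to 85.4, set as the call begins (- or left out, the last holds). The fingers move at their own pace and stop on an object; FORCE is the grip in N (left out, the last holds). Time passes only in rows, so rows that repeat a pose let the fingers close. It gives the time, the measured TCP pose, the force, the opening and the grip force at its end, in the units of the state.
- manip.get_state(): the state, without advancing time (a new reading comes with each control period).
- cams.snapshot(name): name is "scene" or "top"; returns a dict with "pixels" (420x560x3 uint8, red, green, blue), "z_map" (420x560 float32, mm along the optical axis (not along the pixel's ray), 0 where there is no reading), "K" (3x3 intrinsics, pixels), "camera_from_world" (4x4, takes a point from world to camera coordinates). Camera axes: x right, y up, looking along -z (the intrinsics and any distortion apply to the point x, -y, -z); pixel columns grow to the right and rows downward; lengths in mm; the calibration is good to about 2 mm. A picture is of the moment at which its call begins.
- ticket.job_done(): hands the job in; it is judged then, once.
The state is a dict: "time": time; "qpos": joint angles; "qvel": joint speeds; "joint_efforts": joint torques, N m; "tool_pos": TCP position; "tool_rot": TCP orientation; "ft_force": force on the tool from outside, world axes, zero at the start; "torque": the same for the moment, N m; "opening": opening from 0.0 (shut) to 1.0 (fully open); "grip_force": force on a finger pad.
Only numpy, scipy, OpenCV 4.12 (cv2) and the standard library are available. Lean on these libraries where they do the work, as an engineer would, in place of code of your own. Each camera call takes 0.05 s, during which the arm holds its last target. There are 200 camera calls.

## Working session

There is one attempt and no reset: what is moved stays moved. The work goes in short steps, Python scripts to look and compute and a shell command to move; the robot and the scene stay as the last step left them, time stands still between calls to the robot, and variables do not carry over. Pictures are saved under pics/ and viewed, at most 10 in all, crops included, and the job is handed in when it is done.

```bash
ls; mkdir -p pics
python3 - <<'E'
from plant import manip,cams
import cv2,numpy as np
s=manip.get_state();print(s)
for n in("scene","top"):
    d=cams.snapshot(n);cv2.imwrite(f"pics/{n}0.png",d["pixels"][:,:,::-1]);np.savez(f"{n}0.npz",**d)
    print(n,d["K"].tolist(),np.round(d["camera_from_world"],4).tolist(),(d["z_map"]>0).mean())
E
```

```text
pics
{'time': 0.0, 'qpos': array([ 1.24540930e+00,  3.51277382e-01,  1.65243369e+00,  2.34209910e-05,
        1.13909607e+00, -8.46035088e-02]), 'qvel': array([-0.00174441,  0.00089561, -0.00100631,  0.00120919,  0.00017333,
       -0.00085163]), 'joint_efforts': array([ 3.72572254e-05, -5.06111813e+01, -2.91407812e+01, -7.16808790e-05,
        4.55987800e-03, -1.30104132e-05]), 'tool_pos': array([131.01906041, 533.82173199, 230.73223543]), 'tool_rot': array([-1.34023120e-04,  1.20105987e-01,  9.92760889e-01, -5.92367336e-04]), 'ft_force': array([0.95691286, 0.19411165, 0.26893835]), 'torque': array([-0.04533704, -0.04341802, -0.02764312]), 'grip_force': 0.0, 'opening': 0.9953219121131964}
scene [[381.6368067985952, 0.0, 278.34977410157256], [0.0, 381.6368067985952, 208.081515954209], [0.0, 0.0, 1.0]] [[-0.2573, 0.9663, 0.011, 164.8332], [-0.8366, -0.2284, 0.4979, 365.5004], [0.4836, 0.1189, 0.8672, -1318.9632], [0.0, 0.0, 0.0, 1.0]] 0.9959353741496598
top [[412.2077260281249, 0.0, 279.2881842455025], [0.0, 412.2077260281249, 208.12274435586468], [0.0, 0.0, 1.0]] [[0.0247, -0.9997, -0.0036, -56.1321], [0.9851, 0.0237, 0.1706, -510.73], [-0.1704, -0.0078, 0.9853, -1285.539], [0.0, 0.0, 0.0, 1.0]] 0.9957780612244898
```

View pics/scene0.png

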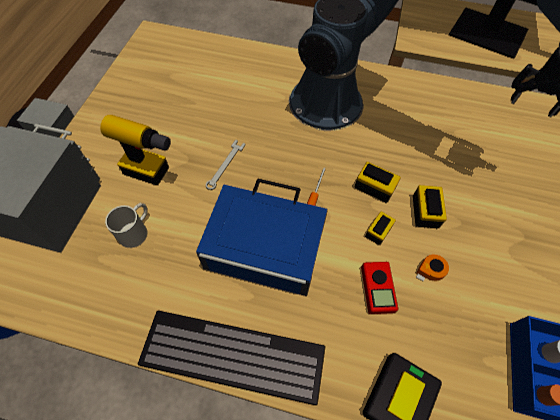

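View pics/top0.png

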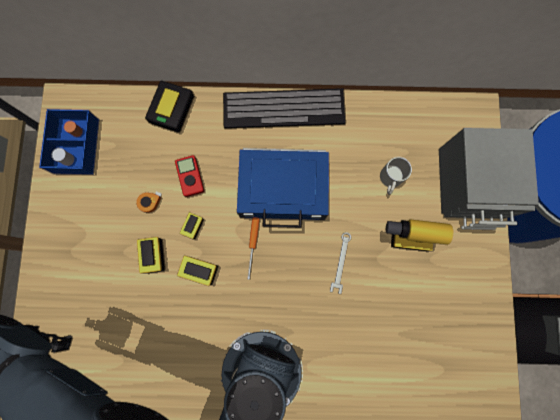

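Scene shows the chest at (263,238), shut, with its handle at (277,188). The top view shows it at (283,184), handle at (284,221). There are three pack look-alikes in top: (191,225) small, (150,255) and (197,270) larger. The yellow charger (168,103) and the drill battery (410,240) are not packs. Next I'll measure their sizes.

```bash
cat > h.py <<'E'
import numpy as np,cv2
from plant import cams,manip
def load(n):
    return dict(np.load(f"{n}.npz"))
def snap(n): return cams.snapshot(n)
def cloud(d):
    z=d["z_map"];K=d["K"];v,u=np.indices(z.shape)
    c=np.stack([(u-K[0,2])/K[0,0]*z,-(v-K[1,2])/K[1,1]*z,-z],-1)
    T=np.linalg.inv(d["camera_from_world"]);return c@T[:3,:3].T+T[:3,3]
def ray(d,u,v):
    K=d["K"];T=np.linalg.inv(d["camera_from_world"])
    r=T[:3,:3]@np.array([(u-K[0,2])/K[0,0],-(v-K[1,2])/K[1,1],-1.]);return T[:3,3],r/np.linalg.norm(r)
def plane(d,u,v,h):
    o,r=ray(d,u,v);return o+r*(h-o[2])/r[2]
def cross(d1,p1,d2,p2):
    a,r=ray(d1,*p1);b,s=ray(d2,*p2)
    t=np.linalg.lstsq(np.stack([r,-s],1),b-a,rcond=None)[0];P,Q=a+t[0]*r,b+t[1]*s
    return (P+Q)/2,np.linalg.norm(P-Q)
def hsv(d): return cv2.cvtColor(d["pixels"],cv2.COLOR_RGB2HSV)
def proj(d,P):
    c=d["camera_from_world"]@np.r_[P,1];K=d["K"];return K[0,2]+K[0,0]*c[0]/-c[2],K[1,2]-K[1,1]*c[1]/-c[2]
def blobs(m,amin=30):
    n,l,s,c=cv2.connectedComponentsWithStats(m.astype(np.uint8));return [(l==i,s[i],c[i]) for i in range(1,n) if s[i,4]>=amin]
E
python3 - <<'E'
from h import *
for n in("top0","scene0"):
    d=load(n);H=hsv(d);P=cloud(d)
    for nm,(lo,hi) in dict(yel=((22,120,90),(34,255,255)),blue=((100,120,40),(125,255,255))).items():
        for m,s,c in blobs(cv2.inRange(H,lo,hi)>0,60):
            q=P[m];z=np.percentile(q[:,2],[5,50,95]);top=q[q[:,2]>z[2]-6]
            r=cv2.minAreaRect(top[:,:2].astype(np.float32))
            print(n,nm,c.round(),s[4],"z",z.round(),"rect",np.round(r[0]),np.round(r[1]),round(r[2],1))
            if nm=="yel":   # ray-only check: blob hull incl. rail on plane
                pass
    # black handle: near chest
a,b=load("top0"),load("scene0")
from plant import manip
P=cloud(a);print("handle z", np.round(P[212:232,262:306:6].reshape(-1,3)[:,2].reshape(20,-1)[::3]))
im=cv2.imread("pics/top0.png");c=cv2.resize(im[205:295,120:300],None,fx=4,fy=4,interpolation=cv2.INTER_CUBIC)
im=cv2.imread("pics/scene0.png");e=cv2.resize(im[150:260,240:460],(720,360),interpolation=cv2.INTER_CUBIC)
cv2.imwrite("pics/crop1.png",cv2.resize(np.vstack([c,e[:240]]),None,fx=1,fy=1))
E
```

```text
top0 yel [167. 102.] 412 z [49. 59. 64.] rect [580. 175.] [740.  94.] 30.6
top0 yel [191. 226.] 221 z [-0. 41. 47.] rect [450. 239.] [47. 75.] 68.7
top0 yel [425. 235.] 1180 z [ 53. 203. 212.] rect [ 381. -285.] [ 67. 496.] 14.8
top0 yel [149. 256.] 440 z [53. 58. 65.] rect [351. 362.] [106.  67.] 9.6
top0 yel [195. 270.] 463 z [54. 59. 66.] rect [285. 107.] [314.  68.] 78.0
top0 blue [ 70. 141.] 2430 z [ 1. 38. 79.] rect [575. 325.] [924. 232.] 66.7
top0 blue [548. 163.] 2202 z [-208. -202. -195.] rect [ 485. -687.] [ 339. 1283.] 32.3
top0 blue [283. 183.] 5718 z [113. 118. 122.] rect [483. -53.] [277. 396.] 89.6
top0 blue [532. 228.] 1156 z [-628. -413. -281.] rect [ 442. -595.] [  83. 1123.] 11.9
scene0 yel [229.  80.] 138 z [-3.  1.  4.] rect [ -14. -365.] [ 18. 256.] 0.1
scene0 yel [280.  85.] 83 z [-2.  1.  3.] rect [ -40. -181.] [108.  28.] 86.3
scene0 yel [122. 128.] 800 z [191. 208. 212.] rect [ 674. -200.] [835.  93.] 48.4
scene0 yel [181. 137.] 130 z [-2.  1.  4.] rect [ 277. -416.] [182.  15.] 88.9
scene0 yel [523. 138.] 170 z [-3.  0.  3.] rect [-15. 649.] [ 17. 234.] 0.
[... 1096 characters left out ...]
06. 397.] 1072 z [58. 61. 64.] rect [925. 241.] [ 84. 331.] 35.1
scene0 yel [453. 414.] 68 z [-3.  0.  3.] rect [911. 287.] [ 22. 438.] 17.0
scene0 blue [264. 232.] 8152 z [117. 120. 123.] rect [735. -55.] [279. 501.] 89.7
scene0 blue [542. 366.] 2026 z [ 3. 10. 81.] rect [865. 413.] [190. 681.] 35.7
scene0 blue [  6. 333.] 128 z [-737. -701. -643.] rect [ 958. -501.] [1166.    9.] 87.6
handle z [[114. 114. 117. 116. 117. 117. 114. 119.]
 [ 77.  77.  84.  87.  91.  92.  97. 100.]
 [ 12.  15.  20.  22.  26.  35.  35.  34.]
 [ -1.   2.  -4.   2. -10.  -6.   1.  -1.]
 [  2.   5.   2.  -0.  -0.  -2.  -5.  -2.]
 [  4. 114. 117. 119. 115. 118. 120.  -2.]
 [ -2.  -1.  -2.   3.  -2.  -1.   2.  -3.]]
```

View pics/crop1.png

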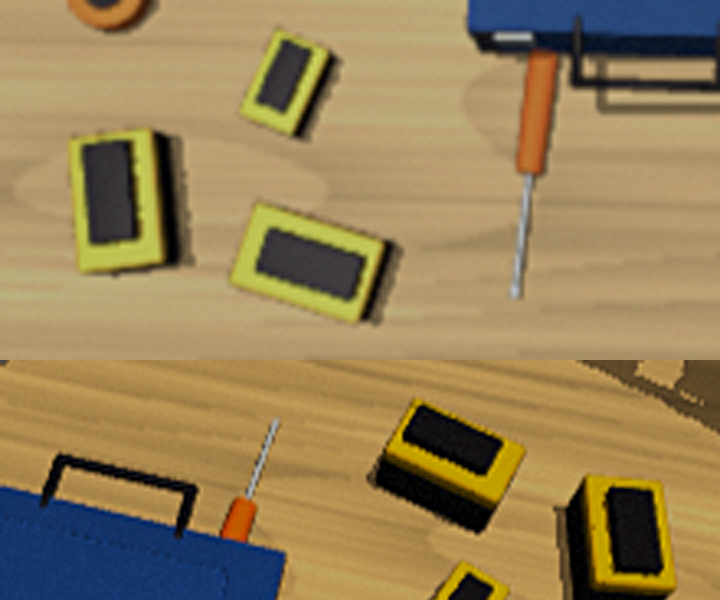

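The crop shows the two big packs at top (150,255) and (197,270), about 104x67x58, and the small one at (191,225), 75x47 with its top at 42. The small one is the pack meant. Next I'll refine the chest, handle and pack by ray casting.

Run:
```python
from h import *
D={n:load(n+"0") for n in("top","scene")}
def rect(d,m,h):
    c=max(cv2.findContours(m.astype(np.uint8),cv2.RETR_EXTERNAL,cv2.CHAIN_APPROX_NONE)[0],key=cv2.contourArea)[:,0]
    p=np.array([plane(d,u,v,h)[:2] for u,v in c],np.float32);r=cv2.minAreaRect(p)
    return np.round(r[0],1),np.round(r[1],1),round(r[2],1)
for n,pk in(("top",(191,226)),("scene",(382,225))):
    d=D[n];H=hsv(d);P=cloud(d)
    b=[x for x in blobs(cv2.inRange(H,(22,120,90),(34,255,255))>0,60) if np.hypot(*(x[2]-pk))<6][0]
    print(n,"pack",rect(d,b[0],42),"yellow depth med",np.median(P[b[0]][:,2]))
    m=(cv2.inRange(H,(100,120,40),(125,255,255))>0)&(P[...,2]>108)&(P[...,2]<128)
    b=max(blobs(m),key=lambda x:x[1][4]);print(n,"lid",rect(d,b[0],118))
    x,y=P[...,0],P[...,1]
    k=(P[...,2]>100)&(P[...,2]<128)&(H[...,2]<70)&(x>430)&(x<475)&(y>-150)&(y<60)
    q=P[k];print(n,"bar",k.sum(),q.mean(0).round(1),np.percentile(q[:,0],[5,50,95]).round(),np.percentile(q[:,1],[1,99]).round(), np.median(q[:,2]))
    v,u=np.nonzero(k);print(np.polyfit(u,v,1),u.min(),u.max(),v.min(),v.max())
# rail: dark region on the pack, cross from both views
C=[]
for n,pk in(("top",(191,226)),("scene",(382,225))):
    d=D[n];H=hsv(d);P=cloud(d);v,u=np.indices(P.shape[:2])
    m=(H[...,2]<75)&(np.hypot(u-pk[0],v-pk[1])<16)&(P[...,2]>45);C.append([u[m].mean(),v[m].mean()])
print("rail",C,cross(D["top"],C[0],D["scene"],C[1]))
```

```text
top pack (array([450.6, 239.8]), array([48.4, 76.2]), 69.1) yellow depth med 40.72587724775212
top lid (array([581.3, -53.7]), array([276.6, 200.1]), 89.7)
top bar 136 [451.2 -57.3 117.6] [442. 447. 471.] [-111.    4.] 117.56399517075431
[2.48609298e-02 2.16811631e+02] 263 301 216 227
scene pack (array([450.3, 238.7]), array([47.8, 75.2]), 69.2) yellow depth med 42.163643367981194
scene lid (array([585.6, -54.5]), array([278.4, 201.3]), 89.8)
scene bar 181 [452.7 -54.7 118.7] [444. 449. 472.] [-113.    5.] 118.74253785839312
[  0.21267265 126.97202838] 254 299 179 198
rail [[np.float64(190.55), np.float64(223.55833333333334)], [np.float64(381.32402234636874), np.float64(224.93296089385476)]] (array([454.44895903, 238.1132679 ,  47.34420105]), np.float64(1.2766464278792686))
```

```bash
cat > go.py <<'E'
import sys,numpy as np
from plant import manip
from scipy.spatial.transform import Rotation as R
x,y,z,phi=map(float,sys.argv[1:5]);s=manip.get_state()
q=s["tool_rot"];M=R.from_quat([q[1],q[2],q[3],q[0]]).as_matrix()
d=np.array([x,y,z])-s["tool_pos"];a=np.degrees(np.arctan2(M[1,1],M[0,1]))
t=-((phi-a+90)%180-90)/6
print("t",round(s["time"],2),"pos",s["tool_pos"].round(1),"phi",round(a,1),"units",(M.T@d/40).round(2),"turn",round(t,2),"F",s["ft_force"].round(1),"op",round(s["opening"],3),"gf",round(s["grip_force"],1))
E
python3 -m jog '[[[-0.66,-0.73,0,0],[-1.32,-1.46,0,0],[-1.98,-2.19,0,0],[-2.64,-2.92,0,0],[-3.3,-3.65,0,0]]]' 32 40
python3 -m jog '[[[-0.66,-0.73,0,0],[-1.32,-1.46,0,0],[-1.98,-2.19,0,0],[-2.64,-2.92,0,0],[-3.3,-3.65,0,0]]]'
python3 -m jog '[[[-0.66,-0.73,0,0],[-1.32,-1.46,0,0],[-1.98,-2.19,0,0],[-2.64,-2.92,0,0],[-3.3,-3.65,0,0]]]'
python3 go.py 447 -54 231 -0.2
```

```text
time: 0.52
tool_pos: [224.7, 359.1, 231.0]
tool_rot: [-0.0, 0.12, 0.993, -0.0]
ft_force: [0.9, 0.9, -0.1]
opening: 0.374
grip_force: 0.0
time: 0.93
tool_pos: [318.2, 185.8, 231.3]
tool_rot: [0.0, 0.12, 0.993, 0.0]
ft_force: [0.4, 1.0, 0.6]
opening: 0.379
grip_force: 0.0
time: 1.35
tool_pos: [411.6, 12.3, 231.3]
tool_rot: [0.0, 0.12, 0.993, 0.0]
ft_force: [1.6, 1.3, 0.2]
opening: 0.377
grip_force: 0.0
t 1.35 pos [411.6  12.3 231.3] phi 76.2 units [-1.25 -1.4   0.01] turn 12.73 F [1.6 1.3 0.2] op 0.377 gf 0.0
```

```bash
python3 -m jog '[[[-0.25,-0.28,0,1.1],[-0.5,-0.56,0,2.2],[-0.75,-0.84,0,3.3],[-1,-1.12,0,4.4],[-1.25,-1.4,0,5.5]]]' >/dev/null
python3 -m jog '[[[0,0,0,1.1],[0,0,0,2.2],[0,0,0,3.3],[0,0,0,4.4],[0,0,0,5.5]]]' >/dev/null
python3 -m jog '[[[0,0,0,1],[0,0,0,1.73],[0,0,0,1.73]]]' >/dev/null
python3 go.py 447 -54 98 -0.2
```

```text
t 2.43 pos [446.3 -51.9 231.1] phi -0.4 units [-0.05  0.02  3.33] turn -0.03 F [-0.8  0.5 -0.5] op 0.374 gf 0.0
```

```bash
python3 -m jog '[[[0,0.02,0.8,0],[-0.05,0.02,1.6,0],[-0.05,0.02,2.4,0],[-0.05,0.02,3.0,0],[-0.05,0.02,3.33,0]]]' >/dev/null
python3 go.py 447 -54 98 -0.2
python3 - <<'E'
from h import *
d=snap("scene");im=d["pixels"][:,:,::-1];cv2.imwrite("pics/s1.png",cv2.resize(im[120:270,190:390],(800,600),interpolation=cv2.INTER_CUBIC))
E
```

```text
t 2.85 pos [445.8 -53.7  95.4] phi -0.0 units [-0.01  0.03 -0.06] turn 0.03 F [-0.2  0.4 -0.8] op 0.372 gf 0.0
```

View pics/s1.png

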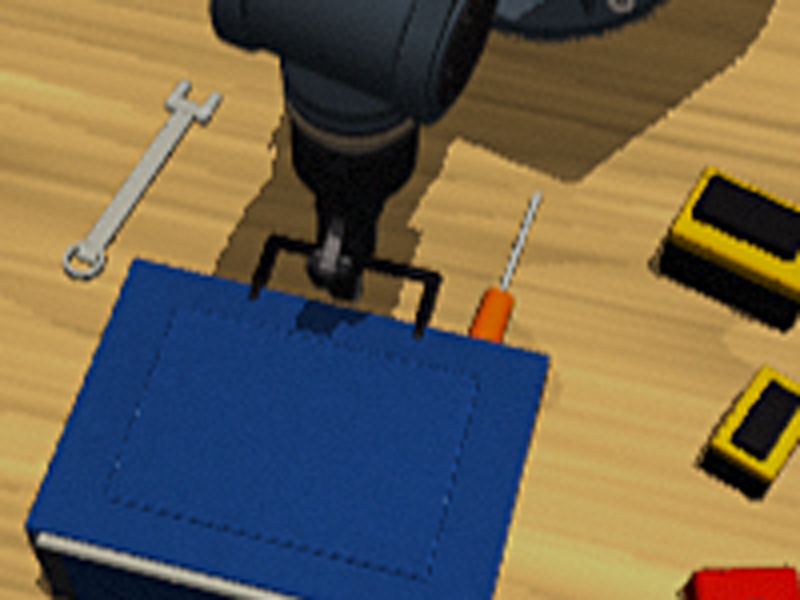

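The crop shows the fingers straddling the middle of the bar (340,265), with clearance to the lid edge. Closing.

```bash
python3 -m jog '[[[0,0,0,0],[0,0,0,0],[0,0,0,0],[0,0,0,0],[0,0,0,0]]]' 0 40
python3 go.py 447 -54 98 -0.2
```

```text
time: 3.32
tool_pos: [446.2, -54.0, 98.7]
tool_rot: [-0.001, 0.708, 0.706, -0.001]
ft_force: [-5.7, -2.4, -3.1]
opening: 0.098
grip_force: 39.0
t 3.32 pos [446.2 -54.   98.7] phi -0.1 units [-0.    0.02  0.02] turn 0.02 F [-5.7 -2.4 -3.1] op 0.098 gf 39.0
```

```bash
cat > arc.py <<'E'
import sys,numpy as np
ths=list(map(float,sys.argv[1:]))
p=lambda t:np.array([-238*np.cos(t)+4*np.sin(t),238*np.sin(t)+4*np.cos(t)])
for t in ths[1:]:
    d=p(t)-p(ths[0]);print(t,[0,round(d[0]/40,2),round(-d[1]/40,2),0])
E
python3 arc.py 0 .04 .09 .15 .21 .27; python3 arc.py .27 .34 .41 .48 .55 .62; python3 arc.py .62 .69 .76 .83 .9 .96;  python3 arc.py .96 1.01 1.06 1.1 1.14 1.14
```

```text
0.04 [0, np.float64(0.01), np.float64(-0.24), 0]
0.09 [0, np.float64(0.03), np.float64(-0.53), 0]
0.15 [0, np.float64(0.08), np.float64(-0.89), 0]
0.21 [0, np.float64(0.15), np.float64(-1.24), 0]
0.27 [0, np.float64(0.24), np.float64(-1.58), 0]
0.34 [0, np.float64(0.13), np.float64(-0.4), 0]
0.41 [0, np.float64(0.29), np.float64(-0.78), 0]
0.48 [0, np.float64(0.48), np.float64(-1.15), 0]
0.55 [0, np.float64(0.69), np.float64(-1.51), 0]
0.62 [0, np.float64(0.92), np.float64(-1.86), 0]
0.69 [0, np.float64(0.26), np.float64(-0.33), 0]
0.76 [0, np.float64(0.54), np.float64(-0.63), 0]
0.83 [0, np.float64(0.84), np.float64(-0.92), 0]
0.9 [0, np.float64(1.16), np.float64(-1.18), 0]
0.96 [0, np.float64(1.45), np.float64(-1.39), 0]
1.01 [0, np.float64(0.25), np.float64(-0.16), 0]
1.06 [0, np.float64(0.51), np.float64(-0.31), 0]
1.1 [0, np.float64(0.72), np.float64(-0.42), 0]
1.14 [0, np.float64(0.94), np.float64(-0.52), 0]
1.14 [0, np.float64(0.94), np.float64(-0.52), 0]
```

```bash
python3 -m jog '[[[0,-0.02,-0.24,0],[0,0,-0.53,0],[0,0.05,-0.89,0],[0,0.12,-1.24,0],[0,0.21,-1.58,0]]]' |grep -E "pos|force"
python3 -m jog '[[[0,0.13,-0.4,0],[0,0.29,-0.78,0],[0,0.48,-1.15,0],[0,0.69,-1.51,0],[0,0.92,-1.86,0]]]' |grep -E "pos|force"
```

```text
tool_pos: [455.9, -54.0, 163.6]
ft_force: [3.3, -1.2, -6.1]
grip_force: 38.8
tool_pos: [492.2, -54.2, 238.1]
ft_force: [5.7, -2.7, -8.0]
grip_force: 38.7
```

```bash
python3 go.py 447 -54 98 0
```

```text
t 4.15 pos [492.2 -54.2 238.1] phi -0.1 units [ 0.   -1.13  3.5 ] turn -0.02 F [ 5.7 -2.7 -8. ] op 0.104 gf 38.7
```

```bash
python3 -m jog '[[[0,0.26,-0.33,0],[0,0.54,-0.63,0],[0,0.84,-0.92,0],[0,1.16,-1.18,0],[0,1.45,-1.39,0]]]' |grep -E "pos|force"
python3 -m jog '[[[0,0.25,-0.16,0],[0,0.51,-0.31,0],[0,0.72,-0.42,0],[0,0.94,-0.52,0],[0,0.94,-0.52,0]]]' |grep -E "pos|force"
python3 - <<'E'
from h import *
for n in("scene","top"):
    d=snap(n);np.savez(n+"1.npz",**d);cv2.imwrite(f"pics/{n}1.png",d["pixels"][:,:,::-1])
a=cv2.imread("pics/scene1.png")[120:300,150:390];b=cv2.imread("pics/top1.png")[100:280,200:440]
cv2.imwrite("pics/both1.png",np.vstack([cv2.resize(x,(400,300),interpolation=cv2.INTER_CUBIC) for x in(a,b)]))
E
```

```text
tool_pos: [549.8, -54.4, 295.2]
ft_force: [-9.7, -1.5, 7.0]
grip_force: 39.3
tool_pos: [588.9, -54.6, 316.3]
ft_force: [-3.6, -0.0, 11.8]
grip_force: 41.6
```

View pics/both1.png

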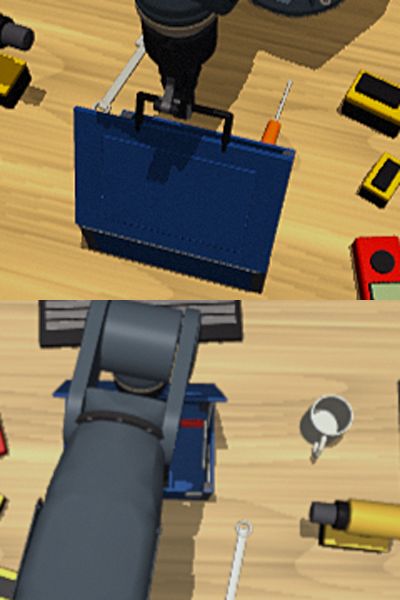

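The view shows the lid at about 1.14 rad. The red elbow pad and the stay are visible in the lower crop at (190,422). Now I'll loosen the grip to a cage around the bar and push with the front finger, checking force as I go.

```bash
cat > chk.py <<'E'
import sys
from plant import manip
s=manip.get_state();f=s["ft_force"];print(round(s["time"],2),s["tool_pos"].round(1),f.round(1))
sys.exit(abs(f[0])>float(sys.argv[1]))
E
python3 -m jog '[[[0,0,-0.05,0],[0,0,-0.05,0],[0,0,-0.05,0]]]' 22 >/dev/null;python3 chk.py 5
python3 -m jog '[[[0,0.15,-0.05,0],[0,0.3,-0.1,0],[0,0.45,-0.15,0],[0,0.6,-0.2,0],[0,0.67,-0.2,0]]]' >/dev/null; python3 chk.py 5
python3 -m jog '[[[0,0,0,0],[0,0,0,0]]]' >/dev/null; python3 chk.py 5
```

```text
5.33 [588.  -54.3 315.3] [ 0.3 -0.4 -0.1]
5.75 [615.9 -54.5 322.4] [-0.8 -0.1  0.6]
5.92 [615.  -54.5 321.7] [ 0.6  0.3 -0.2]False
False
False
```

```bash
J="python3 -m jog"
python3 -m jog '[[[0,0.04,-0.01,0],[0,0.08,-0.02,0]]]' >/dev/null; python3 chk.py 6 &&
python3 -m jog '[[[0,0.04,-0.01,0],[0,0.08,-0.02,0]]]' >/dev/null; python3 chk.py 6 &&
python3 -m jog '[[[0,0.04,-0.01,0],[0,0.08,-0.02,0]]]' >/dev/null && python3 chk.py 6 &&
python3 -m jog '[[[0,0.04,-0.01,0],[0,0.08,-0.02,0]]]' >/dev/null && python3 chk.py 6 &&
python3 -m jog '[[[0,0.04,-0.01,0],[0,0.08,-0.02,0]]]' >/dev/null && python3 chk.py 6 &&
python3 -m jog '[[[0,0.04,-0.01,0],[0,0.08,-0.02,0]]]' >/dev/null && python3 chk.py 6
```

```text
6.08 [618.  -54.5 322.9] [-0.4 -0.4  0.1]
6.08 [618.  -54.5 322.9] [-0.4 -0.4  0.1]False
False
```

```bash
sed -i 's/sys.exit(\(.*\))$/sys.exit(int(\1))/' chk.py
python3 -m jog '[[[0,0.04,-0.01,0],[0,0.08,-0.02,0]]]' >/dev/null && python3 chk.py 6 &&
python3 -m jog '[[[0,0.04,-0.01,0],[0,0.08,-0.02,0]]]' >/dev/null && python3 chk.py 6 &&
python3 -m jog '[[[0,0.04,-0.01,0],[0,0.08,-0.02,0]]]' >/dev/null && python3 chk.py 6 &&
python3 -m jog '[[[0,0.04,-0.01,0],[0,0.08,-0.02,0]]]' >/dev/null && python3 chk.py 6 &&
python3 -m jog '[[[0,0.04,-0.01,0],[0,0.08,-0.02,0]]]' >/dev/null && python3 chk.py 6 &&
python3 -m jog '[[[0,0.04,-0.01,0],[0,0.08,-0.02,0]]]' >/dev/null && python3 chk.py 6 &&
python3 -m jog '[[[0,0.04,-0.01,0],[0,0.08,-0.02,0]]]' >/dev/null && python3 chk.py 6
```

```text
6.25 [621.3 -54.5 323.8] [-1.3  0.   0.4]
6.42 [624.6 -54.5 324.6] [0.2 0.2 0.6]
6.58 [627.8 -54.6 325.3] [-0.5  0.9  1. ]
6.75 [631.  -54.6 326.1] [-0.3  0.   0. ]
6.92 [634.2 -54.6 326.9] [-0.1 -0.3  0.3]
7.08 [637.4 -54.6 327.7] [-0.4 -0.4  0.6]
7.25 [640.6 -54.6 328.5] [-0.6  0.4  0.1]
```

```bash
cat > look.py <<'E'
from h import *
import sys
def look(tag=None):
    d=snap("scene");P=cloud(d);H=hsv(d)
    m=(cv2.inRange(H,(100,120,30),(125,255,255))>0)&(P[...,2]>150)&(P[...,2]<330)&(P[...,0]>560)&(P[...,0]<720)&(P[...,1]>-200)&(P[...,1]<90)
    q=P[m]
    if len(q)>200:
        k=np.polyfit(q[:,2],q[:,0],1)
        for _ in range(5):
            r=q[:,0]-np.polyval(k,q[:,2]);q=q[abs(r)<10];k=np.polyfit(q[:,2],q[:,0],1)
        print("lid ang",round(np.pi/2-np.arctan(-k[0]),3),"x at z110",np.polyval(k,110).round(1),"x at z300",np.polyval(k,300).round(1),len(q))
    t=snap("top");P=cloud(t);H=hsv(t);m=((H[...,0]<6)|(H[...,0]>174))&(H[...,1]>150)&(H[...,2]>60)&(abs(P[...,0]-590)<110)&(abs(P[...,1]+150)<60)
    v,u=np.nonzero(m)
    if len(u): print("pad",len(u),u.mean().round(1),v.mean().round(1),P[m].mean(0).round(1),"zmed",np.median(P[m][:,2]).round(1),"y",np.percentile(P[m][:,1],[2,98]).round(0))
    if tag: np.savez("s_"+tag,**d);np.savez("t_"+tag,**t);cv2.imwrite(f"pics/s_{tag}.png",d["pixels"][:,:,::-1]);cv2.imwrite(f"pics/t_{tag}.png",t["pixels"][:,:,::-1])
look(*sys.argv[1:])
E
python3 look.py a
```

```text
lid ang 1.363 x at z110 695.4 x at z300 655.2 6103
pad 55 315.6 176.5 [ 595.2 -152.   139.7] zmed 139.7 y [-171. -132.]
```

```bash
cd .;
python3 -m jog '[[[0,0.03,0,0],[0,0.06,-0.01,0]]]' >/dev/null && python3 chk.py 4 &&
python3 -m jog '[[[0,0.03,0,0],[0,0.06,-0.01,0]]]' >/dev/null && python3 chk.py 4 &&
python3 -m jog '[[[0,0.03,0,0],[0,0.06,-0.01,0]]]' >/dev/null && python3 chk.py 4 &&
python3 -m jog '[[[0,0.03,0,0],[0,0.06,-0.01,0]]]' >/dev/null && python3 chk.py 4; python3 look.py
```

```text
7.52 [642.9 -54.6 328.8] [-0.6 -0.1 -0.9]
7.68 [645.3 -54.6 329.3] [-0.1  0.6 -0.9]
7.85 [647.8 -54.6 329.7] [ 0.2  0.8 -0.4]
8.02 [650.1 -54.6 330.1] [-0.6 -0.5 -0.4]
lid ang 1.372 x at z110 695.2 x at z300 657.0 5947
pad 56 315.5 177.5 [ 591.4 -151.5  142.4] zmed 142.5 y [-171. -132.]
```

```bash
cd .;
python3 -m jog '[[[0,0.03,0,0],[0,0.04,-0.01,0]]]' >/dev/null && python3 chk.py 4 &&
python3 -m jog '[[[0,0.03,0,0],[0,0.04,-0.01,0]]]' >/dev/null && python3 chk.py 4; python3 look.py b
python3 - <<'E'
import cv2,numpy as np
a=cv2.imread("pics/s_b.png")[110:300,160:360];b=cv2.imread("pics/t_b.png")[130:230,220:360]
cv2.imwrite("pics/b.png",np.hstack([cv2.resize(a,(400,380),interpolation=cv2.INTER_CUBIC),cv2.resize(b,(400,380),interpolation=cv2.INTER_CUBIC)]))
E
```

```text
8.28 [651.2 -54.6 330.2] [-5.2 -0.5 -1.5]
lid ang 1.374 x at z110 695.2 x at z300 657.4 5928
pad 56 315.5 177.5 [ 591.3 -151.4  142.6] zmed 142.4 y [-171. -132.]
```

View pics/b.png

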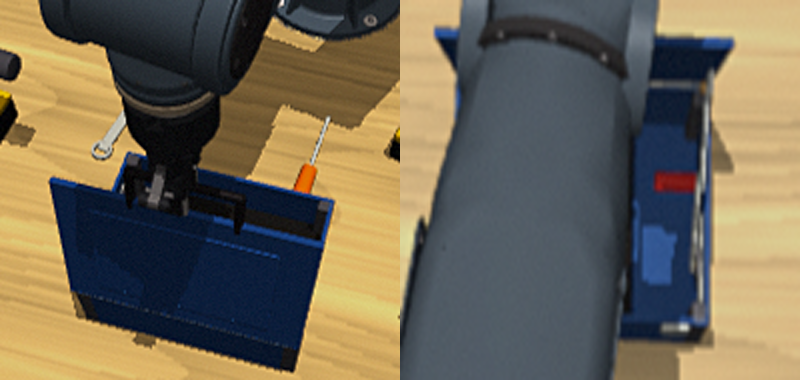

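```bash
cd .;
python3 -m jog '[[[0,-0.08,0,0],[0,-0.16,0,0],[0,-0.16,0,0]]]' 30 >/dev/null; python3 chk.py 4
python3 -m jog '[[[0,0,-0.4,0],[0,0,-1,0],[0,0,-1.6,0],[0,0,-2,0]]]' >/dev/null; python3 chk.py 4; python3 look.py c; python3 go.py 450.5 239.2 120 69.1
```

```text
8.63 [645.  -54.6 330.8] [0.9 0.7 0. ]
8.97 [645.5 -54.6 413.2] [-1.   0.   1.2]
lid ang 1.37 x at z110 695.4 x at z300 656.7 6028
pad 56 315.5 177.4 [ 592.2 -151.6  140.1] zmed 142.5 y [-171. -132.]
t 9.07 pos [645.9 -54.7 413.8] phi -0.2 units [ 7.34 -4.95  7.31] turn -11.55 F [-0.5 -0.  -0.8] op 0.353 gf 0.0
```

Run:
```python
from h import *
d=dict(np.load("t_c.npz"));P=cloud(d)
u0,v0=proj(d,np.array([590,-170,130]));print(u0,v0)
c=d["pixels"][135:225,295:345];
cv2.imwrite("pics/c.png",cv2.resize(c[:,:,::-1],(400,600),interpolation=cv2.INTER_CUBIC) if 1 else 0)
b=dict(np.load("s_c.npz"))["pixels"][:,:,::-1]
H=hsv(d)
for v in range(140,222,4):
    r=[(u,*P[v,u].round().astype(int)) for u in range(316,336) if H[v,u,1]<90 and P[v,u,2]<260 and -198<P[v,u,1]<-140]
    print(v,[(int(a),int(x),int(y),int(z),int(H[v,a,2])) for a,x,y,z in r][:8])
```

```text
321.2455389458674 179.06124317592167
140 []
144 []
148 [(328, 663, -181, 210, 66), (329, 664, -185, 207, 85), (330, 663, -187, 210, 49), (331, 663, -190, 208, 111)]
152 [(316, 680, -154, 115, 90), (317, 680, -157, 116, 87), (318, 681, -161, 112, 87), (319, 680, -164, 116, 89), (320, 682, -167, 110, 89), (321, 681, -170, 112, 85), (322, 682, -174, 111, 79), (323, 681, -176, 115, 77)]
156 [(322, 675, -175, 93, 33), (323, 670, -177, 108, 53), (324, 669, -180, 111, 55), (325, 670, -183, 109, 51), (326, 670, -187, 107, 72), (327, 647, -181, 182, 104), (328, 671, -193, 106, 95)]
160 [(321, 671, -175, 61, 27), (322, 665, -177, 79, 29), (323, 663, -179, 87, 32), (324, 664, -183, 85, 28), (325, 662, -185, 93, 32), (326, 640, -180, 167, 67), (327, 638, -182, 174, 109), (328, 657, -193, 107, 118)]
164 [(320, 666, -175, 31, 28), (321, 664, -178, 38, 29), (322, 664, -181, 40, 30), (323, 663, -184, 41, 31), (324, 665, -188, 37, 33), (325, 660, -189, 53, 45), (326, 628, -181, 163, 86), (327, 628, -183, 165, 123)]
168 [(325, 647, -189, 51, 59), (326, 616, -181, 163, 99), (327, 617, -184, 158, 92), (
[... 1105 characters left out ...]
 84, 176), (326, 519, -189, 96, 109), (328, 517, -193, 108, 136)]
208 [(324, 517, -188, 38, 99), (325, 508, -186, 91, 162), (326, 506, -188, 99, 106), (328, 505, -194, 105, 136)]
212 [(321, 496, -175, 80, 29), (322, 491, -175, 112, 66), (323, 494, -179, 99, 110), (324, 492, -181, 107, 106), (325, 492, -184, 108, 99), (326, 492, -187, 112, 108), (328, 492, -193, 110, 130)]
216 [(316, 480, -157, 101, 115), (317, 481, -161, 96, 114), (318, 482, -164, 92, 116), (319, 480, -167, 101, 115), (320, 481, -170, 96, 105), (321, 480, -173, 104, 55), (322, 481, -176, 96, 33), (323, 481, -179, 98, 35)]
220 [(316, 482, -166, 4, 87), (317, 482, -169, 4, 88), (318, 481, -172, 9, 86), (319, 482, -175, 6, 87)]
```

View pics/c.png

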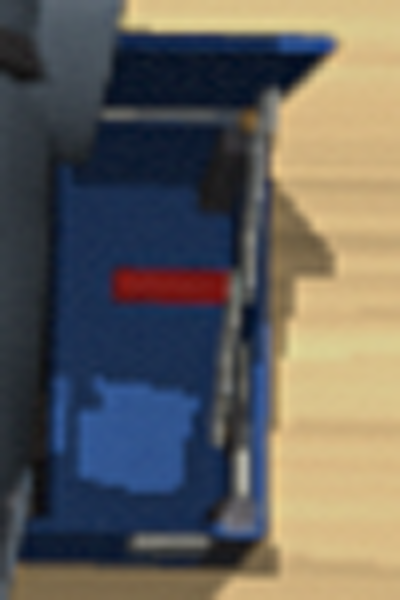

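The crop shows the red pad at (170,287), with the stay links bent upward at the elbow: the lower link is at 46° and the upper at about 34°. That means over centre, so the stay is locked and the lid is free at 1.37 rad. Next is the pack.

```bash
cd .;
python3 -m jog '[[[0.7,-0.47,0,-1.1],[1.4,-0.94,0,-2.2],[2.1,-1.41,0,-3.3],[2.8,-1.88,0.3,-4.4],[3.5,-2.35,0.8,-5.5]]]' 70 >/dev/null;python3 go.py 450.5 239.2 120 69.1
```

```text
t 9.48 pos [550.9  86.8 378.7] phi 33.1 units [ 4.57 -0.04  6.46] turn -5.99 F [1.5 0.4 0.5] op 0.817 gf 0.0
```

```bash
cd .;
python3 -m jog '[[[0.6,0,0.6,-1.15],[1.2,0,1.2,-2.3],[1.9,0,1.8,-3.45],[2.6,0,2.4,-4.6],[3.3,-0.02,3,-5.75]]]' >/dev/null;python3 go.py 450.5 239.2 120 69.1
```

```text
t 9.9 pos [478.  197.  256.6] phi 67.7 units [1.04 0.72 3.41] turn -0.24 F [ 1.  -0.3 -0.1] op 0.82 gf 0.0
```

```bash
cd .;
python3 -m jog '[[[0.6,0.4,0.6,-0.24],[1.04,0.72,1.2,-0.24],[1.04,0.72,2,-0.24],[1.04,0.72,2.8,-0.24],[1.04,0.72,3.2,-0.24]]]' >/dev/null;python3 -m jog '[[[0,0,0,0]]]'>/dev/null;python3 go.py 450.5 239.2 7 69.1
python3 - <<'E'
from h import *
d=snap("scene");cv2.imwrite("pics/p.png",cv2.resize(d["pixels"][140:290,330:490,::-1],(640,600),interpolation=cv2.INTER_CUBIC))
E
```

```text
t 10.4 pos [449.7 237.9 126.5] phi 68.8 units [-0.02  0.05  2.99] turn -0.05 F [-0.6 -0.  -0.4] op 0.824 gf 0.0
```

View pics/p.png

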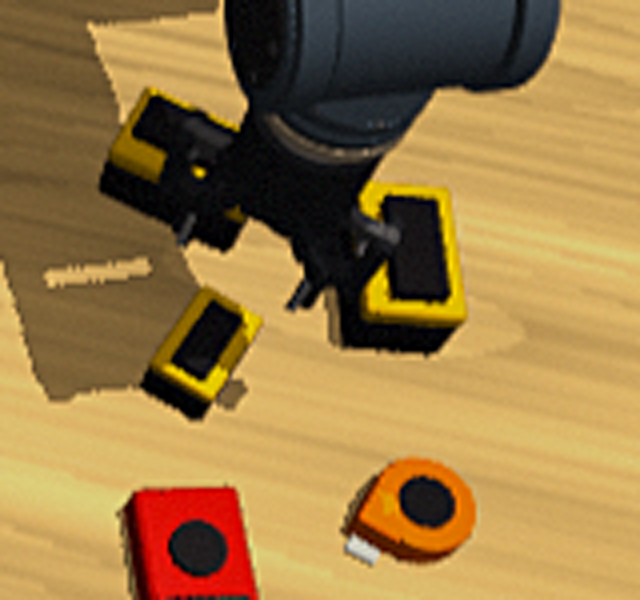

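The crop shows the fingers above the small pack (200,345), spanning its width and clear of the two big packs. Descending.

```bash
cd .;
python3 -m jog '[[[0,0.04,0.7,0],[-0.02,0.04,1.4,0],[-0.02,0.04,2.1,0],[-0.02,0.04,2.6,0],[-0.02,0.04,2.95,0]]]' >/dev/null;python3 go.py 450.5 239.2 7 69.1
python3 -m jog '[[[0,0,0,0],[0,0,0,0],[0,0,0,0],[0,0,0,0],[0,0,0,0]]]' 0 50;python3 go.py 450.5 239.2 7 69.1
```

```text
t 10.87 pos [453.7 239.9  11.9] phi 68.7 units [ 0.07 -0.05  0.12] turn -0.06 F [0.5 0.4 0.2] op 0.82 gf 0.0
time: 11.28
tool_pos: [454.0, 240.2, 13.5]
tool_rot: [0.001, 0.184, 0.983, 0.0]
ft_force: [2.2, -0.6, -0.1]
opening: 0.555
grip_force: 54.0
t 11.28 pos [454.  240.2  13.5] phi 68.8 units [ 0.07 -0.05  0.16] turn -0.06 F [ 2.2 -0.6 -0.1] op 0.555 gf 54.0
```

```bash
cd .;
python3 -m jog '[[[0,0,-0.3,0],[0,0,-1,0],[0,0,-1.9,0],[0,0,-2.8,0],[0,0,-3.7,0]]]' >/dev/null
python3 -m jog '[[[0,0,-0.8,0],[0,0,-1.5,0],[0,0,-1.7,0]]]'
python3 go.py 543 -15 226 90; python3 look.py d
python3 - <<'E'
from h import *
for n in "ts":
    d=dict(np.load(f"{n}_d.npz"));P=cloud(d);H=hsv(d)
    m=(abs(P[...,0]-549)<45)&(abs(P[...,1]+15)<60)&(P[...,2]<100)&(H[...,2]<70)
    print(n,m.sum(),np.median(P[m][:,2]) if m.any() else 0)
    m=(abs(P[...,0]-590)<110)&(P[...,1]>-140)&(P[...,1]<100)&(abs(P[...,2]-110)<8);q=P[m];print(np.percentile(q[:,0],[1,99]),np.percentile(q[:,1],[1,99]))
E
```

```text
time: 11.95
tool_pos: [454.6, 240.5, 233.9]
tool_rot: [0.003, 0.184, 0.983, 0.002]
ft_force: [1.5, 1.4, -2.3]
opening: 0.553
grip_force: 53.7
t 11.95 pos [454.6 240.5 233.9] phi 68.8 units [-4.37 -5.16  0.19] turn -3.54 F [ 1.5  1.4 -2.3] op 0.553 gf 53.7
lid ang 1.37 x at z110 695.3 x at z300 656.6 6060
pad 60 315.3 177.3 [ 594.9 -151.7  131.4] zmed 142.1 y [-171. -132.]
t 999 44.00202330776119
[482.01342394 683.02261816] [-136.05491113   86.191391  ]
s 94 45.963472142077194
[483.70341244 692.06711908] [-136.53363163   85.73216819]
```

```bash
cd .;
python3 -m jog '[[[-0.4,-0.5,0,0],[-1,-1.2,0,0],[-1.6,-1.9,0,0],[-2.2,-2.6,0,0],[-2.8,-3.3,0,0]]]' >/dev/null
python3 -m jog '[[[-0.55,-0.65,0,-0.7],[-1.05,-1.2,0,-1.5],[-1.4,-1.6,0,-2.4],[-1.57,-1.86,0,-3.2],[-1.57,-1.86,0,-3.54]]]' >/dev/null
python3 -m jog '[[[0,0,0,0],[0,0,0,0]]]' >/dev/null; python3 go.py 543 -15 75 90
python3 - <<'E'
from h import *
d=snap("scene");t=snap("top");c=lambda x:cv2.resize(x[120:270,200:360,::-1],(400,375),interpolation=cv2.INTER_CUBIC)
cv2.imwrite("pics/e.png",np.hstack([c(d["pixels"]),c(t["pixels"])]))
for n,x in(("s",d),("t",t)):
    P=cloud(x);H=hsv(x)
    m=(cv2.inRange(H,(22,120,70),(34,255,255))>0)&(abs(P[...,0]-543)<70)&(abs(P[...,1]+15)<70)
    print(n,m.sum(),P[m].mean(0).round(1) if m.any() else 0,np.percentile(P[m],[2,98],axis=0).round() if m.any() else 0)
E
```

```text
t 13.05 pos [540.8 -15.6 226.8] phi 89.9 units [-0.07  0.01  3.79] turn -0.02 F [ 0.  -0.5 -4.1] op 0.552 gf 53.5
s 188 [558.7 -17.6 256.3] [[526. -39. 253.]
 [577.   6. 261.]]
t 0 0 0
```

View pics/e.png

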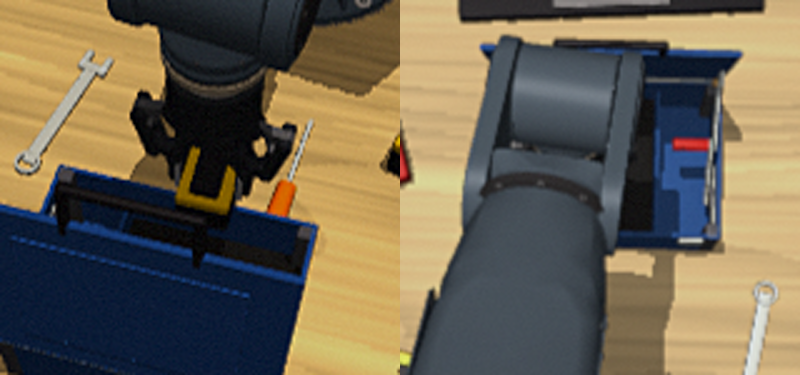

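Run:
```python
from h import *
t=snap("top");P=cloud(t)
for lo,hi in((240,300),(300,350),(350,400),(400,450),(450,500),(500,600)):
    m=(P[...,2]>lo)&(P[...,2]<hi)&(abs(P[...,1]+20)<110);print(lo,m.sum(),np.percentile(P[m][:,0],[50,95,99]).round() if m.any() else 0)
s=snap("scene");P=cloud(s)
for lo in range(240,560,40):
    m=(P[...,2]>lo)&(P[...,2]<lo+40)&(abs(P[...,1]+20)<110)&(P[...,0]<620);print(lo,m.sum(),np.percentile(P[m][:,0],[50,95,99]).round() if m.any() else 0)
```

```text
240 343 [ 53. 654. 657.]
300 1970 [ -2. 646. 651.]
350 25 [640. 644. 644.]
400 45 [505. 511. 514.]
450 124 [500. 551. 569.]
500 4079 [505. 568. 579.]
240 850 [550. 576. 577.]
280 812 [539. 558. 559.]
320 806 [540. 560. 570.]
360 469 [574. 579. 580.]
400 519 [574. 582. 583.]
440 562 [576. 586. 592.]
480 2252 [580. 593. 595.]
520 4260 [541. 575. 583.]
```

The crop shows the pack level in hand over the large bay (left crop, 205,185), with the wrist about 35 mm clear of the handle. Lowering it.

```bash
cd .;
python3 -m jog '[[[0,0,0.5,0],[-0.02,0,1.2,0],[-0.02,0,1.9,0],[-0.02,0,2.6,0],[-0.02,0,3.1,0]]]' >/dev/null
python3 -m jog '[[[0,0,0.4,0],[0,0,0.6,0],[0,0,0.75,0],[0,0,0.8,0],[0,0,0.8,0]]]' >/dev/null; python3 go.py 543 -15 58 90
```

```text
t 14.08 pos [542.7 -15.6  72.8] phi 90.0 units [-0.01  0.02  0.37] turn 0.0 F [-0.9  0.1 -3.7] op 0.546 gf 53.5
```

```bash
cd .;
python3 -m jog '[[[0,0,0.15,0],[0,0,0.25,0],[0,0,0.3,0],[0,0,0.32,0]]]' >/dev/null; python3 go.py 543 -15 57 90
python3 -m jog '[[[0,0,0.02,0],[0,0,0.04,0],[0,0,0.04,0]]]' >/dev/null; python3 go.py 543 -15 57 90
```

```text
t 14.42 pos [542.4 -15.7  59.5] phi 90.0 units [-0.02  0.02  0.06] turn 0.0 F [-1.   0.  -3.8] op 0.548 gf 53.5
t 14.67 pos [542.6 -15.7  58.5] phi 90.0 units [-0.01  0.02  0.04] turn 0.0 F [-2.1 -0.7  2.6] op 0.551 gf 54.0
```

```bash
cd .;
python3 -m jog '[[[0,0,0,0],[0,0,0,0],[0,0,0,0],[0,0,0,0]]]' 64 >/dev/null; python3 go.py 543 -15 57 90
python3 -m jog '[[[0,0,-0.3,0],[0,0,-1,0],[0,0,-2,0],[0,0,-3,0],[0,0,-4,0]]]' >/dev/null; python3 go.py 540 -152 230 0
python3 look.py f;python3 - <<'E'
from h import *
for n in "ts":
    d=dict(np.load(f"{n}_f.npz"));P=cloud(d);H=hsv(d)
    m=(cv2.inRange(H,(22,120,60),(34,255,255))>0)&(abs(P[...,0]-543)<80)&(abs(P[...,1]+15)<80)
    print(n,m.sum(),P[m].mean(0).round(1) if m.any() else 0)
E
```

```text
t 15.0 pos [542.6 -15.7  58.2] phi 90.0 units [-0.01  0.02  0.03] turn 0.0 F [ 0.2  0.3 -0.2] op 0.749 gf 0.0
t 15.42 pos [542.  -15.6 220.9] phi 90.0 units [ 0.05 -3.41 -0.23] turn -15.0 F [-0.3 -0.4 -0.7] op 0.75 gf 0.0
lid ang 1.37 x at z110 695.3 x at z300 656.6 6073
pad 60 315.2 177.2 [ 595.7 -151.7  129. ] zmed 141.8 y [-171. -132.]
t 0 0
s 62 [513.   -8.8  86.2]
```

Pack placed: its top is at 86, so its bottom is at about 44. Before pushing the pad, I'll check the wrist shape against the lid and bar from the depth data.

Run:
```python
from h import *
d=dict(np.load("s_f.npz"));P=cloud(d)-np.array([542,-15.6,221])
for lo in range(40,300,20):
    r=[]
    for y in range(-90,90,20):
        m=(P[...,2]>lo)&(P[...,2]<lo+20)&(P[...,1]>y)&(P[...,1]<y+20)&(P[...,0]<85)&(P[...,0]>-150)
        r.append(int(np.percentile(P[m][:,0],97)) if m.sum()>4 else None)
    print(lo,r)
```

```text
40 [None, 14, 13, None, None, None, 13, 12, None]
60 [None, 12, 16, 17, 11, 17, 17, 13, None]
80 [None, 13, 16, 19, 18, 19, 15, 13, None]
100 [None, 13, 11, 19, None, 20, 11, 12, None]
120 [None, None, None, 36, 37, 35, 20, None, None]
140 [None, None, 21, 36, 37, 35, 19, None, None]
160 [None, None, 23, 36, 38, 35, 21, None, None]
180 [None, None, 27, 39, 41, 39, 25, None, None]
200 [None, None, 28, 39, 41, 39, 25, None, None]
220 [None, None, 32, 38, 41, 39, None, 45, None]
240 [None, 41, 39, 41, 44, 46, 52, 52, None]
260 [None, 42, 40, 42, 45, 46, 53, 53, -81]
280 [None, 39, 36, 39, 41, 43, 50, 49, -82]
```

```bash
python3 go.py 556 -190 200 45
python3 -m jog '[[[0,-0.7,0,1.1],[0,-1.5,0,2.2],[-0.1,-2.3,0,3.3],[-0.2,-3.1,0,4.4],[-0.3,-3.9,0,5.5]]]' 85 >/dev/null; python3 go.py 556 -190 160 45
```

```text
t 15.52 pos [545.2 -15.9 225.4] phi 90.0 units [-0.26 -4.35  0.64] turn 7.5 F [ 0.4 -0.3 -0.4] op 0.748 gf 0.0
t 15.93 pos [ 554.3 -173.2  218.7] phi 56.7 units [-0.27 -0.33  1.47] turn 1.95 F [ 1.  -0.2  1. ] op 0.992 gf 0.0
```

```bash
python3 -m jog '[[[-0.27,-0.33,0,1.1],[-0.27,-0.33,0.2,1.95],[-0.27,-0.33,0.7,1.95],[-0.27,-0.33,1.1,1.95],[-0.27,-0.33,1.3,1.95]]]' >/dev/null; python3 -m jog '[[[0,0,0,0]]]' >/dev/null; python3 go.py 556 -190 135 45
python3 - <<'E'
from h import *
t=snap("top");cv2.imwrite("pics/g.png",cv2.resize(t["pixels"][120:270,220:380,::-1],(640,600),interpolation=cv2.INTER_CUBIC))
P=cloud(t);print(P[195:215:4,300:340:4,2].round())
E
```

```text
t 16.43 pos [ 555.5 -188.3  164.7] phi 45.3 units [-0.04 -0.02  0.74] turn 0.05 F [ 0.1 -0.5 -0.3] op 0.992 gf 0.0
[[542. 562. 566. 566. 569. 567. 566. 560. 552. 550.]
 [563. 573. 576. 578. 574. 574. 569. 568. 566. 562.]
 [583. 584. 583. 585. 582. 580. 579. 574. 569. 569.]
 [591. 592. 595. 591. 591. 586. 584. 581. 577. 572.]
 [601. 603. 602. 598. 599. 593. 592. 589. 583. 581.]]
```

View pics/g.png

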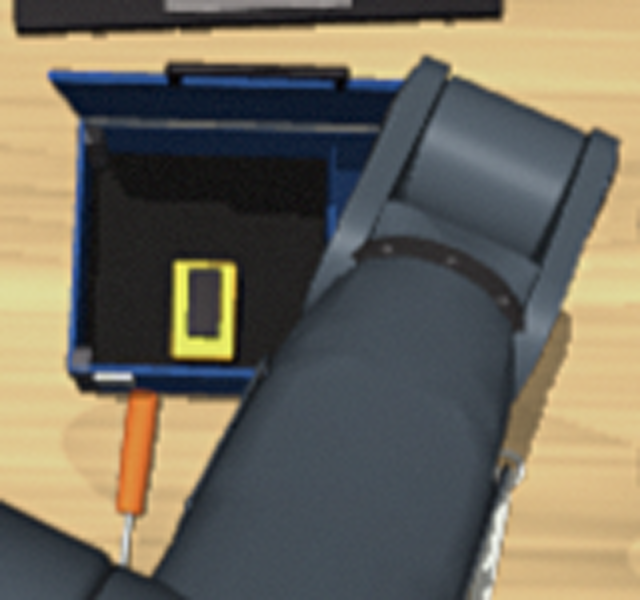

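The crop shows the pack standing in the large bay (205,310), and the wrist fork clear of the bar end (345,75). Next, a force-guarded descent onto the pad.

```bash
cat > chz.py <<'E'
import sys
from plant import manip
s=manip.get_state();f=s["ft_force"];print(round(s["time"],2),s["tool_pos"].round(1),f.round(1))
sys.exit(int(f[2]>float(sys.argv[1])))
E
python3 -m jog '[[[-0.04,-0.02,0.2,0],[-0.04,-0.02,0.35,0],[-0.04,-0.02,0.45,0]]]' >/dev/null; python3 chz.py 2 &&
python3 -m jog '[[[0,0,0.05,0],[0,0,0.1,0]]]' >/dev/null && python3 chz.py 2 &&
python3 -m jog '[[[0,0,0.05,0],[0,0,0.1,0]]]' >/dev/null && python3 chz.py 2 &&
python3 -m jog '[[[0,0,0.05,0],[0,0,0.1,0]]]' >/dev/null && python3 chz.py 2 &&
python3 -m jog '[[[0,0,0.05,0],[0,0,0.1,0]]]' >/dev/null && python3 chz.py 2 &&
python3 -m jog '[[[0,0,0.05,0],[0,0,0.1,0]]]' >/dev/null && python3 chz.py 2
```

```text
16.73 [ 557.  -190.4  147.8] [0.7 0.2 0.1]
16.9 [ 556.9 -190.3  143.9] [ 1.  -0.1  0.1]
17.07 [ 557.  -190.4  140.1] [-0.3 -0.2  0.1]
17.23 [ 557.  -190.4  136. ] [-0.2  0.5 -0.1]
17.4 [ 557.  -190.3  131.9] [ 0.1 -0.3 -0.4]
17.57 [ 558.7 -190.5  129.4] [ 6.5  2.8 11.5]
```

```bash
python3 -m jog '[[[-0.03,0.03,0,0],[-0.03,0.03,0,0]]]' >/dev/null && python3 chz.py 13 &&
python3 -m jog '[[[-0.035,0.035,0.05,0],[-0.035,0.035,0.05,0]]]' >/dev/null && python3 chz.py 11 &&
python3 -m jog '[[[-0.035,0.035,0.05,0],[-0.07,0.07,0.1,0]]]' >/dev/null && python3 chz.py 11; python3 look.py h
```

```text
17.73 [ 559.8 -190.4  128.9] [2.4 0.5 5.8]
17.9 [ 561.9 -190.4  126.9] [3.1 1.  5.8]
18.07 [ 565.7 -190.4  123.1] [1.8 1.3 5.3]
lid ang 1.38 x at z110 695.3 x at z300 658.6 5992
```

```bash
python3 -m jog '[[[-0.03,0.03,0.08,0],[-0.06,0.06,0.16,0]]]' >/dev/null && python3 chz.py 10 &&
python3 -m jog '[[[-0.03,0.03,0.08,0],[-0.06,0.06,0.16,0]]]' >/dev/null && python3 chz.py 10 &&
python3 -m jog '[[[-0.02,0.02,0.09,0],[-0.04,0.04,0.18,0]]]' >/dev/null && python3 chz.py 10 &&
python3 -m jog '[[[-0.02,0.02,0.09,0],[-0.04,0.04,0.18,0]]]' >/dev/null && python3 chz.py 10; python3 look.py i
```

```text
18.33 [ 570.2 -190.5  117.3] [7.  2.8 9.2]
18.5 [ 574.3 -190.6  111.3] [ 7.8  2.5 11. ]
lid ang 1.326 x at z110 695.4 x at z300 647.9 6387
```

```bash
python3 -m jog '[[[0.04,-0.04,0,0],[0.06,-0.06,0,0]]]' >/dev/null && python3 chz.py 12 &&
python3 -m jog '[[[0,0,0.05,0],[0,0,0.1,0]]]' >/dev/null && python3 chz.py 12 &&
python3 -m jog '[[[-0.01,0.01,0.05,0],[-0.02,0.02,0.1,0]]]' >/dev/null && python3 chz.py 12; python3 look.py j
```

```text
18.77 [ 569.6 -190.6  110.5] [3.9 0.5 6. ]
18.93 [ 570.  -190.8  107. ] [4.8 0.6 7.3]
19.1 [ 570.6 -190.7  102.5] [ 2.4 -0.2  6.2]
lid ang 1.253 x at z110 695.5 x at z300 633.0 6885
```

```bash
python3 -m jog '[[[-0.01,0.01,0.05,0],[-0.02,0.02,0.1,0]]]' >/dev/null ; python3 chz.py 12 ; 
python3 -m jog '[[[0.1,-0.1,-0.1,0],[0.4,-0.4,-0.3,0],[0.7,-0.7,-0.8,0],[0.7,-0.7,-1.6,0],[0.7,-0.7,-2.4,0]]]' >/dev/null ; python3 chz.py 12 ;python3 look.py k
```

```text
19.37 [ 571.3 -190.6   98.2] [ 0.3 -0.2  6. ]
19.78 [ 528.8 -190.2  193.8] [0.2 0.2 0.3]
lid ang 1.203 x at z110 695.6 x at z300 622.4 7179
pad 5 309.4 172.8 [ 614.3 -135.   109.3] zmed 108.8 y [-137. -134.]
```

```bash
python3 -m jog '[[[0,0,-0.8,0.8],[0,0,-1.7,1.6],[0,0,-2.7,2.6],[0,0,-3.7,3.6],[0,0,-4.7,4.6]]]' 40 >/dev/null
python3 -m jog '[[[0,0,-0.8,1],[0,0,-1.1,2],[0,0,-1.1,2.9]]]' >/dev/null;python3 go.py 603 -54 400 0
```

```text
t 20.55 pos [ 530.9 -190.7  428.5] phi -0.0 units [3.42 1.8  0.71] turn -0.0 F [ 0.1 -0.6 -0.2] op 0.467 gf 0.0
```

```bash
python3 -m jog '[[[0.7,0.3,0,0],[1.5,0.7,0,0],[2.3,1.2,0,0],[3.1,1.6,0.3,0],[3.42,1.8,0.5,0]]]' >/dev/null
python3 -m jog '[[[0,0,0,0],[0,0,0,0]]]' >/dev/null;python3 go.py 603 -54 317 0
python3 - <<'E'
from h import *   # bar: dark points above lid edge, seen by scene & top
for n in("scene","top"):
    d=snap(n);P=cloud(d);H=hsv(d)
    m=(P[...,2]>322)&(P[...,2]<352)&(H[...,2]<80)&(abs(P[...,0]-605)<40)&(abs(P[...,1]+54)<62)
    q=P[m];print(n,m.sum(),np.median(q,0).round(1) if len(q) else "",np.percentile(q[:,0],[10,90]).round(1) if len(q) else "")
E
```

```text
t 21.13 pos [601.6 -53.2 404.2] phi 0.4 units [-0.02  0.04  2.18] turn 0.06 F [-0.1 -1.2  0.3] op 0.466 gf 0.0
scene 337 [607.9 -52.8 338.8] [603.6 611.1]
top 0
```

```bash
python3 -m jog '[[[0,0.06,0.5,0],[-0.02,0.08,1.1,0],[-0.02,0.08,1.7,0],[-0.02,0.08,2.1,0],[-0.02,0.08,2.17,0]]]' 36 >/dev/null;python3 go.py 604.5 -54 317 0
python3 -m jog '[[[0,0,0,0],[0,0,0,0],[0,0,0,0],[0,0,0,0],[0,0,0,0]]]' 0 40 >/dev/null;python3 go.py 604.5 -54 317 0; python3 look.py
```

```text
t 21.65 pos [603.8 -55.4 316. ] phi 0.2 units [ 0.03  0.02 -0.02] turn 0.03 F [-0.6 -0.4 -0.6] op 0.418 gf 0.0
t 22.07 pos [605.5 -54.8 320.3] phi 0.3 units [ 0.02 -0.02  0.08] turn 0.05 F [-2.1 -3.2  6.1] op 0.1 gf 39.5
lid ang 1.204 x at z110 695.7 x at z300 622.7 7174
pad 52 315.0 173.5 [ 612.2 -152.4  110.3] zmed 110.4 y [-171. -134.]
```

```bash
python3 arc.py 1.21 1.17 1.11 1.04 .97 .9; python3 arc.py .9 .83 .76 .69 .62 .55;python3 arc.py .55 .49 .43 .37 .31 .26; python3 arc.py .26 .22 .18 .14 .10 .07;python3 arc.py .07 .05 .03 .01 0 0
```

```text
1.17 [0, np.float64(-0.22), np.float64(0.08), 0]
1.11 [0, np.float64(-0.55), np.float64(0.23), 0]
1.04 [0, np.float64(-0.92), np.float64(0.42), 0]
0.97 [0, np.float64(-1.27), np.float64(0.64), 0]
0.9 [0, np.float64(-1.61), np.float64(0.88), 0]
0.83 [0, np.float64(-0.32), np.float64(0.26), 0]
0.76 [0, np.float64(-0.62), np.float64(0.55), 0]
0.69 [0, np.float64(-0.91), np.float64(0.86), 0]
0.62 [0, np.float64(-1.16), np.float64(1.18), 0]
0.55 [0, np.float64(-1.4), np.float64(1.53), 0]
0.49 [0, np.float64(-0.18), np.float64(0.31), 0]
0.43 [0, np.float64(-0.35), np.float64(0.62), 0]
0.37 [0, np.float64(-0.49), np.float64(0.95), 0]
0.31 [0, np.float64(-0.62), np.float64(1.28), 0]
0.26 [0, np.float64(-0.7), np.float64(1.57), 0]
0.22 [0, np.float64(-0.06), np.float64(0.23), 0]
0.18 [0, np.float64(-0.11), np.float64(0.46), 0]
0.14 [0, np.float64(-0.15), np.float64(0.7), 0]
0.1 [0, np.float64(-0.19), np.float64(0.93), 0]
0.07 [0, np.float64(-0.2), np.float64(1.11), 0]
0.05 [0, np.float64(-0.01), np.float64(0.12), 0]
0.03 [0, np.float64(-0.02), np.float64(0.24), 0]
0.01 [0, np.float64(-0.02), np.float64(0.36), 0]
0.0 [0, np.float64(-0.02), np.float64(0.42), 0]
0.0 [0, np.float64(-0.02), np.float64(0.42), 0]
```

```bash
python3 -m jog '[[[0,-0.22,0.08,0],[0,-0.4,0.16,0]]]' 0 50 >/dev/null; python3 chk.py 99; python3 look.py
python3 -m jog '[[[0,-0.2,0.09,0],[0,-0.5,0.26,0],[0,-0.87,0.48,0],[0,-1.21,0.72,0],[0,-1.21,0.72,0]]]'  >/dev/null; python3 chk.py 99; python3 look.py
```

```text
22.33 [589.7 -54.8 314.1] [-1.8 -3.1  9.3]
lid ang 1.133 x at z110 696.0 x at z300 607.2 7495
pad 52 315.0 173.5 [ 613.7 -152.8  104.5] zmed 104.6 y [-172. -134.]
22.85 [538.4 -54.5 283.4] [-7.  -1.8  5.6]
lid ang 0.886 x at z110 697.8 x at z300 542.7 8059
```

```bash
python3 -m jog '[[[0,-0.32,0.26,0],[0,-0.62,0.55,0],[0,-0.91,0.86,0],[0,-1.16,1.18,0],[0,-1.4,1.53,0]]]' >/dev/null; python3 chk.py 99
python3 -m jog '[[[0,-0.18,0.31,0],[0,-0.35,0.62,0],[0,-0.49,0.95,0],[0,-0.62,1.28,0],[0,-0.7,1.57,0]]]' >/dev/null; python3 chk.py 99; python3 go.py 446 -54 98.5 0
```

```text
23.37 [484.  -54.4 222.7] [1.4 2.3 0.1]
23.78 [455.6 -54.3 159. ] [-5.9  3.6  1.2]
t 23.78 pos [455.6 -54.3 159. ] phi 0.3 units [ 0.01 -0.24  1.51] turn 0.05 F [-5.9  3.6  1.2] op 0.095 gf 53.5
```

```bash
python3 -m jog '[[[0,-0.06,0.23,0],[0,-0.11,0.46,0],[0,-0.15,0.7,0],[0,-0.19,0.93,0],[0,-0.2,1.11,0]]]' >/dev/null; python3 chk.py 99
python3 -m jog '[[[0,-0.02,0.1,0],[0,-0.03,0.2,0],[0,-0.03,0.3,0],[0,-0.03,0.34,0]]]' >/dev/null; python3 chk.py 99; python3 go.py 446 -54 98.5 0
```

```text
24.2 [447.3 -54.3 114.3] [-8.9  3.2  0.8]
24.53 [446.4 -54.2 100.8] [-6.   3.9  0.5]
t 24.53 pos [446.4 -54.2 100.8] phi 0.3 units [ 0.01 -0.01  0.06] turn 0.05 F [-6.   3.9  0.5] op 0.096 gf 54.7
```

Now small downward steps until contact.

```bash
python3 -m jog '[[[0,0,0.04,0],[0,0,0.08,0]]]' >/dev/null; python3 chz.py 6 &&
python3 -m jog '[[[0,0,0.04,0],[0,0,0.08,0]]]' >/dev/null && python3 chz.py 6 &&
python3 -m jog '[[[0,0,0.04,0],[0,0,0.06,0]]]' >/dev/null && python3 chz.py 6 && python3 -m jog '[[[0,0,0.04,0],[0,0,0.06,0]]]' >/dev/null && python3 chz.py 6
python3 - <<'E'
from h import *
for n in("scene","top"):
    d=snap(n);P=cloud(d);H=hsv(d);m=(cv2.inRange(H,(100,120,30),(125,255,255))>0)&(abs(P[...,0]-590)<90)&(abs(P[...,1]+54)<130)&(P[...,2]>90)&(P[...,2]<170)
    q=P[m];print(n,len(q),np.polyfit(q[:,0],q[:,2],1),np.median(q[:,2]))
E
```

```text
24.7 [446.3 -54.2  97.9] [-6.7  4.1  0.6]
24.87 [446.1 -54.2  94.8] [-11.6   3.7  17.3]
scene 6991 [-3.94636600e-03  1.22091137e+02] 119.7972357177141
top 4058 [-5.16564179e-03  1.21280650e+02] 118.16924279763157
```

```bash
python3 -m jog '[[[0,0,-0.02,0],[0,0,-0.02,0],[0,0,-0.02,0],[0,0,-0.02,0],[0,0,-0.02,0]]]' 32 >/dev/null; python3 chk.py 99
python3 -m jog '[[[0,0,-0.3,0],[0,0,-1,0],[0,0,-2,0],[0,0,-3,0],[0,0,-4,0]]]' >/dev/null; python3 -m jog '[[[0,0,-0.1,0],[0,0,-0.1,0]]]' >/dev/null;python3 go.py 446 -54 230 0
python3 - <<'E'
from h import *
for n in("scene","top"):
    d=snap(n);P=cloud(d);H=hsv(d);m=(cv2.inRange(H,(100,120,30),(125,255,255))>0)&(abs(P[...,0]-590)<90)&(abs(P[...,1]+54)<130)&(P[...,2]>90)&(P[...,2]<170)
    q=P[m];print(n,len(q),np.polyfit(q[:,0],q[:,2],1),np.median(q[:,2]))
E
```

```text
25.38 [447.8 -55.   95.9] [0.9 0.6 0.3]
t 25.97 pos [448.6 -55.2 262. ] phi 0.3 units [ 0.03 -0.07  0.8 ] turn 0.05 F [ 0.1 -0.6 -0.7] op 0.375 gf 0.0
scene 6965 [-3.19699785e-03  1.21630788e+02] 119.74704286741792
top 2798 [-3.17689936e-03  1.19879037e+02] 117.87697486951038
```

```bash
python3 -c "
from h import *
for n in('scene0','top0'):
    d=load(n);P=cloud(d);H=hsv(d);m=(cv2.inRange(H,(100,120,30),(125,255,255))>0)&(abs(P[...,0]-590)<90)&(abs(P[...,1]+54)<130)&(P[...,2]>90)&(P[...,2]<170)
    q=P[m];print(n,np.polyfit(q[:,0],q[:,2],1),np.median(q[:,2]))
from plant import ticket
print(ticket.job_done())"
```

```text
scene0 [-4.17966094e-03  1.22241169e+02] 119.80651155169369
top0 [-4.03278347e-03  1.20570675e+02] 118.20582279834002
the job is handed in; nothing more can be done
None
```

The battery pack stands upright on the mat in the chest's large bay, the stay is folded, the lid is fully shut and released, and the job is handed in at about 26 s; the handover gave no verdict.

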